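# Show the hexagonal tile to the inspection camera

## Task

First slide the round dust dish along the table, without lifting it, until it stands wholly inside the circle drawn in front of the inspection camera. Then take the hexagonal tile out of the drying rack and hold it in the air above the dish, the same side up as in the rack and level, leaning back as needed so that its sun-relief face is square to the downward-looking lens and centred on it, 20 cm from the lens, and finish while still holding it there, quite still, for the picture. Leave the other two tiles, the jar and the mug where they are.

Things in the scene. Friction and masses are not known exactly. Their poses are not given: they have to be found in the camera images.
- dish: Round terracotta dust dish, loose, about 250 g: 120 mm across the rim, 112 mm across the foot, 24 mm high, wall 4 mm, inner floor 5 mm above the table and about 104 mm wide. It slides on the table when pushed from outside or from inside its wall. Origin: centre of its underside, z up.
- station: Fixed inspection station. Origin: centre of a circle 160 mm in diameter drawn in thin black line on the table (no height); x points level to the camera's stand, z up. The stand: steel foot 110 x 110 x 12 mm centred at x = +240 mm, 18 mm post, about 280 mm high, with the camera on it looking back and down over the circle.
- inspcam: The camera on the stand: grey box 62 x 66 x 50 mm with a black lens barrel of 44 mm diameter and 32 mm length in front. Origin: centre of the lens's front, 278 mm above the table. It looks along its own -x axis, 0.40 rad (23 degrees) below level; its y is level, its z is up, leaning 0.40 rad towards the circle.
- focus (a point): The point 200 mm in front of the lens on its axis (200 mm above the centre of the drawn circle). Axes as inspcam. The tile's centre belongs here.
- rack: Fixed wooden rack: plank 260 x 100 x 12 mm (x, y, z), slots across it at x = -80, 0, +80 mm, each 12.5 mm wide between two cleats 10 mm thick, 90 mm long, 30 mm high (tops 42 mm above the table); slot floor 12 mm above the table. Origin: centre of the underside, z up. Tiles stand on edge in the slots, square to the rack, relief faces to its +x, roughly the robot's right.
- hextile: White ceramic tile, regular hexagon 100 mm across flats, 10 mm thick, about 190 g, loose, standing on a flat side in any of the three slots; its level top side, 58 mm long, is 112 mm above the table. Origin: middle of the bottom side; z up in its plane, y along its width, x out of its front. The front has a sun relief 2 mm proud within 20 mm of the centre; the back is plain.
- hextile_centre (a point): Centre of the hexagonal tile, 50 mm above its origin along its z.
- hextile_ahead (a point): Point straight in front of the hexagonal tile's relief face, 60 mm from the tile's centre along its x.
- squaretile: Bystander: white square tile 90 x 90 x 10 mm with the same relief, standing in another slot. Origin: middle of its bottom side.
- widetile: Bystander: white oblong tile 130 mm wide, 75 mm high, 10 mm thick with the same relief, standing in another slot. Origin: middle of its bottom side.
- jar: Bystander: closed jar, 70 mm diameter, 100 mm high, with an orange cap. Origin: centre of its underside.
- mug: Bystander: blue mug, 80 mm diameter, 75 mm high, with a handle. Origin: centre of its underside.
Not all that is in view belongs to the job. What is shaped like the hextile but red is not meant.

How it is judged:
By the outcome, as a careful person would: the job done as asked, in the order asked, and still so for the second after the job is handed in, while the arm keeps its last pose, push and grip.
It also fails if it takes over 64 s, if anything falls off the work surface, if the arm or the gripper's body presses on something with over 40 N, if the wrist force passes 120 N, or if a joint passes its speed limit or range.

## Robot

A 6-joint arm with a two-finger parallel gripper is mounted at the origin on the work surface. World frame = base frame: x ahead of the robot, y to its left, z up, the work surface at z = 0. Lengths are in m, angles in degrees, forces in N, time in s.
With the tool pointing down it reaches from about 0.35 to 0.875 m from the base axis. Payload 4.2 kg.
Tool frame: the origin (TCP) lies on the front face of the gripper's body, between the roots of the fingers; the fingertips stand 70 mm ahead of it and the grasp point (between the pads) lies 51 mm ahead of it; z points along the fingers, y is the line along which they close (so a half turn about z gives the same grasp; the last joint's range is limited). The gripper opens to 87 mm and grips with 3 to 60 N. Pads are 19 mm wide; open, the fingers measure 117 mm over their backs; the gripper's body (75 mm by 190 mm) begins 51 mm behind the grasp point.
Start: joints at [82.483, 22.042, 0.453, 0, -68.411, -14.817], TCP at [0.237, 0.578, 0.292] pointing down, gripper open.
Joint ranges: [-179.83, 179.83], [-69.29, 118.12], [-61.27, 80.66], [-181.25, 117.63], [-171.15, -9.14], [-177.46, 177.46]. Speed limits (degrees/s): [159.86, 159.86, 180, 180, 180, 180].

## Interface

Orientations are given as a 3x3 rotation matrix whose columns are the frame's x, y, z axes.
In Python, from station import r gives the robot as it stands.
- The arm moves only by the shell command python3 -m pendant 'ROWS' [OPENING]. ROWS is JSON, a list of rows, each a list of 2 entries, a list of its own where there are three numbers: the shift along the tool's x, y, z in mm, then the turn, a rotation vector about the tool's x, y, z in rad. A call has 1 to 10 rows; each row is the pose to reach, as a shift and turn from the pose commanded when the call began, along the tool's axes at that moment; what a row does not reach only later rows make up. A row lasts 1/10 s, in which the tool goes at most 50 mm and 8.59 degrees, less where a joint would pass 70% of its speed; a pose out of reach is approached as far as the arm can. A call with a gripper value outside its range is refused whole. OPENING is the opening, from 0 (shut) to 1 (fully open), set as the call begins (- or left out, the last holds). The fingers move at their own pace and stop on an object; the grip force is fixed at half the most. Time passes only in rows, so rows that repeat a pose let the fingers close. It gives the time, the measured TCP pose, the force, the opening and the grip force at its end, in the units of the state.
- r.sense(): the state, without advancing time (a new reading comes with each control period).
- r.capture(name): name is "side" or "top" or "wrist"; returns a dict with "frame" (400x640x3 uint8, red, green, blue), "vertical_fov" (degrees; the focal length in pixels is half the picture's height over the tangent of half this angle, whatever the lens; pixels are square), "cx", "cy" (the principal point, pixels), "rvec" (rotation vector, rad) and "tvec" (3), from world to camera coordinates, as OpenCV has them. Camera axes: x right, y down, z forward; pixel columns grow to the right and rows downward; lengths in m; the calibration is good to about 2 mm. A picture is of the moment at which its call begins. There is no depth.
- r.finish_job(): hands the job in; it is judged then, once.
The state is a dict: "time_s": time; "joints": joint angles; "joint_velocities": joint speeds; "effort": joint torques, N m; "tcp_pos": TCP position; "ee_rot": TCP orientation; "wrist_force": force on the tool from outside, world axes, zero at the start; "moment": the same for the moment, N m; "gripper_width": opening from 0.0 (shut) to 1.0 (fully open); "gripper_force": force on a finger pad.
Only numpy, scipy, OpenCV 4.12 (cv2) and the standard library are available. Lean on these libraries where they do the work, as an engineer would, in place of code of your own. Each camera call takes 0.05 s, during which the arm holds its last target. There are 200 camera calls.

## Working session

There is one attempt and no reset: what is moved stays moved. The work goes in short steps, Python scripts to look and compute and a shell command to move; the robot and the scene stay as the last step left them, time stands still between calls to the robot, and variables do not carry over. Pictures are saved under pics/ and viewed, at most 10 in all, crops included, and the job is handed in when it is done.

```bash
mkdir -p pics; ls; cat > h.py <<'E'
import numpy as np, cv2
from station import r
def cap(n):
    c=r.capture(n); f=200/np.tan(np.radians(c["vertical_fov"])/2)
    c["K"]=np.array([[f,0,c["cx"]],[0,f,c["cy"]],[0,0,1]]); c["R"]=cv2.Rodrigues(np.array(c["rvec"],float))[0]; c["t"]=np.array(c["tvec"],float).ravel()
    return c
def ray(c,p):
    d=c["R"].T@np.linalg.inv(c["K"])@np.array([p[0],p[1],1.]); return -c["R"].T@c["t"], d
def onz(c,p,z):
    o,d=ray(c,p); return o+d*(z-o[2])/d[2]
def proj(c,X):
    q=c["K"]@(c["R"]@np.array(X)+c["t"]); return q[:2]/q[2]
def save(c,n,crop=None):
    f=c["frame"][:,:,::-1]
    if crop: x0,y0,x1,y1,s=crop; f=cv2.resize(f[y0:y1,x0:x1],None,fx=s,fy=s)
    cv2.imwrite("pics/"+n+".png",f)
E
python3 - <<'E'
from h import *
for n in("top","side"):
    c=cap(n); save(c,n+"0"); print(n,ray(c,(c["cx"],c["cy"])))
    import pickle; pickle.dump(c,open(n+"0.pkl","wb"))
s=r.sense(); print(s["tcp_pos"],s["ee_rot"],s["time_s"],s["gripper_width"])
E
```

```text
pics
top (array([0.36288118, 0.00858735, 1.44627366]), array([ 0.14414181,  0.01563234, -0.98943356]))
side (array([0.47557597, 0.88822599, 1.21876188]), array([ 0.06653788, -0.6336522 , -0.77075132]))
[0.23732663 0.57775237 0.29125481] [[ 9.24916304e-01 -3.80170198e-01 -6.71916288e-04]
 [-3.80170781e-01 -9.24914405e-01 -1.87667709e-03]
 [ 9.19916472e-05  1.99121218e-03 -9.99998013e-01]] 0.1 0.995647456075454
```

View pics/top0.png

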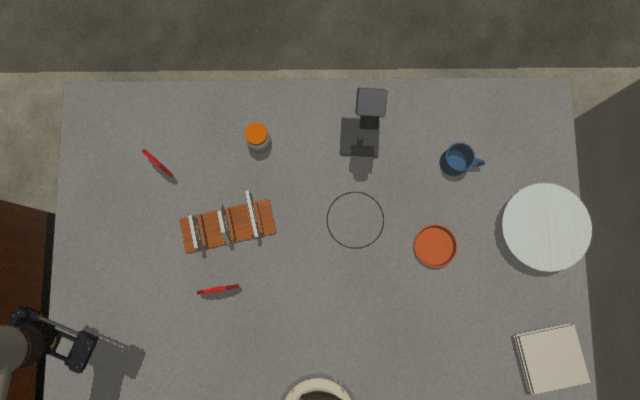

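View pics/side0.png

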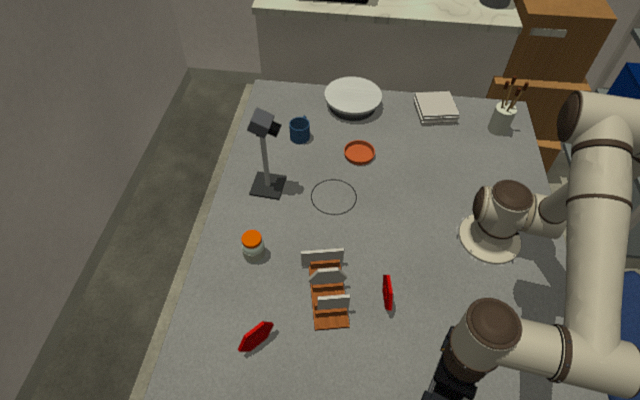

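The top view shows the dish at (435,246), the circle at (355,220), the rack around (228,226), the jar at (257,137), the mug at (460,158) and the camera stand at (360,137). Candidates for the hextile in the top view:
- White tiles in the rack at (195,233), (222,224) and (252,215).
- Red decoys at (157,163) and (218,290).

The side view shows the middle tile, at about (325,275), with sloped ends, so it looks like the hexagon. I'll check that in a crop and measure.

```bash
python3 - <<'E'
from h import *; import pickle
t=pickle.load(open("top0.pkl","rb")); s=pickle.load(open("side0.pkl","rb"))
save(s,"side_rack",(285,230,375,340,5.4))
save(t,"top_rack",(170,180,300,265,6))
def orange(c,lo=3,hi=14,smin=170,vmin=120):
    h=cv2.cvtColor(c["frame"],cv2.COLOR_RGB2HSV); return cv2.inRange(h,(0,smin,vmin),(hi,255,255))
for n,c,box in(("top",t,(405,215,470,280)),("side",s,(335,130,385,175))):
    x0,y0,x1,y1=box; m=np.zeros((400,640),np.uint8); m[y0:y1,x0:x1]=orange(c)[y0:y1,x0:x1]
    cn=max(cv2.findContours(m,0,2)[0],key=cv2.contourArea)
    P=np.array([onz(c,p[0],.024)[:2] for p in cv2.convexHull(cn)]).astype(np.float32)
    print("dish",n,cv2.minEnclosingCircle(P))
for n,c,box in(("top",t,(320,185,390,255)),("side",s,(305,174,362,218))):
    x0,y0,x1,y1=box; g=cv2.cvtColor(c["frame"],cv2.COLOR_RGB2GRAY)[y0:y1,x0:x1]
    m=(g<np.median(g)-25).astype(np.uint8); q=np.argwhere(m)[:,::-1]+[x0,y0]
    P=np.array([onz(c,p,0)[:2] for p in q])
    A=np.c_[2*P,np.ones(len(P))];
    for _ in range(4):
        a=np.linalg.lstsq(A,(P**2).sum(1),rcond=None)[0]; R=np.sqrt(a[2]+a[0]**2+a[1]**2)
        k=abs(np.hypot(*(P-a[:2]).T)-R)<.008; A=A[k];P=P[k]
    print("circle",n,a[:2],R,len(P))
# stand foot in top
g=cv2.cvtColor(t["frame"],cv2.COLOR_RGB2GRAY); print(g[125:160:5,335:385:4])
h=orange(t,hi=16,smin=130,vmin=60); m=np.zeros_like(h); m[190:260,175:285]=h[190:260,175:285]
m=cv2.morphologyEx(m,cv2.MORPH_CLOSE,np.ones((15,15)))
cn=max(cv2.findContours(m,0,2)[0],key=cv2.contourArea)
b=cv2.boxPoints(cv2.minAreaRect(cn)); print("rack px",b.tolist()); print(np.array([onz(t,p,.04) for p in b]).round(3), np.array([onz(t,p,.012) for p in b]).round(3))
E
```

```text
dish top ((0.4514239430427551, -0.3240640461444855), 0.052915800362825394)
dish side ((0.45350098609924316, -0.3138802647590637), 0.05359594151377678)
circle top [ 0.52877922 -0.11089904] 0.07973196633497155 266
circle side [ 0.5303048  -0.11053882] 0.07991351997862461 185
[[122 127  72  70  70  71  55  38  43  42  37  82 122]
 [123 126  68  68  70  69  69  72  73  65  69  97 122]
 [125 118  73  74  71  71  75  69  71  71  70 115 123]
 [124 121  71  77  71  72  55  69  69  70  69 116 121]
 [121 121  71  70  54  53  52  66  66  68  71 116 121]
 [121 103  71  72  53  45  50  50  52  53  75 117 118]
 [125 118  73  65  58  52  48  52  53  50  66 121 118]]
rack px [[178.42276000976562, 218.87225341796875], [268.2306823730469, 198.59304809570312], [275.8544616699219, 232.35543823242188], [186.04653930664062, 252.6346435546875]]
[[0.529 0.381 0.04 ]
 [0.584 0.132 0.04 ]
 [0.49  0.11  0.04 ]
 [0.436 0.357 0.04 ]] [[0.533 0.388 0.012]
 [0.589 0.134 0.012]
 [0.493 0.112 0.012]
 [0.437 0.364 0.012]]
```

View pics/side_rack.png

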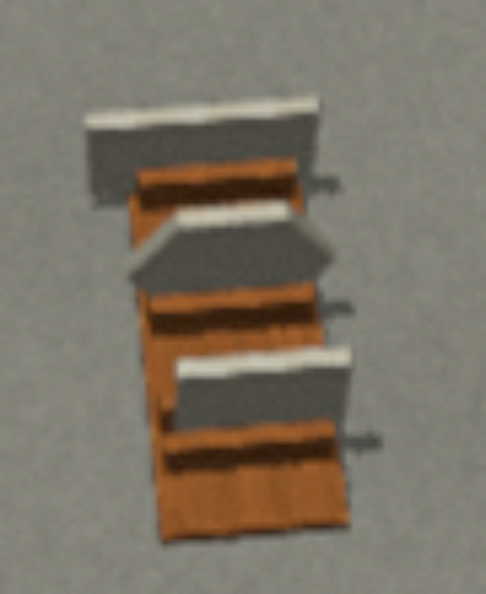

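View pics/top_rack.png

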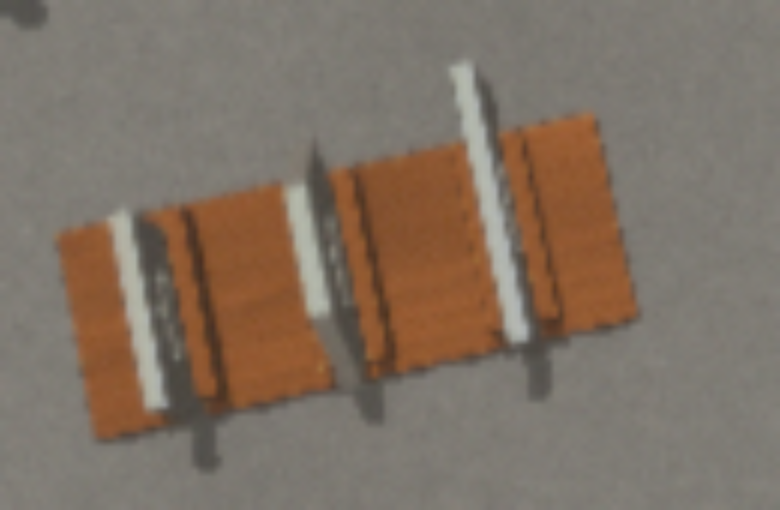

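The hextile is the white tile in the middle slot: short top edge, sloped ends, and its relief facing the robot's right. In the top crop its top edge runs from (297,185) to (320,315), with the square tile to the left and the oblong one to the right. Next I'll measure the dish, the stand foot and the tile's top edge more closely.

```bash
cat >> h.py <<'E'
from scipy.spatial.transform import Rotation as Ro
def blob(m,box,k=0):
    x0,y0,x1,y1=box; z=np.zeros((400,640),np.uint8); z[y0:y1,x0:x1]=np.asarray(m,np.uint8)[y0:y1,x0:x1]
    if k: z=cv2.morphologyEx(z,cv2.MORPH_OPEN,np.ones((k,k)))
    return max(cv2.findContours(z,0,1)[0],key=cv2.contourArea)
def dish(c,box):
    f=c["frame"].astype(int); cn=blob(f[:,:,0]-f[:,:,2]>40,box)
    P=np.array([onz(c,p[0],.024)[:2] for p in cv2.convexHull(cn)],np.float32)
    return cv2.minEnclosingCircle(P), cv2.boundingRect(cn)
def go(pos,R):
    s=r.sense(); R0=np.array(s["ee_rot"]); d=R0.T@(np.array(pos)-s["tcp_pos"])*1000
    v=Ro.from_matrix(R0.T@R).as_rotvec(); print("shift",d.round(1),"turn",v.round(3),"deg",np.degrees(np.linalg.norm(v)).round(1),"tcp",np.round(s["tcp_pos"],4),"t",s["time_s"])
def down(yaw):  # tool z down, tool y at world yaw (deg)
    a=np.radians(yaw); y=np.array([np.cos(a),np.sin(a),0]); z=np.array([0,0,-1.]); return np.c_[np.cross(y,z),y,z]
E
python3 - <<'E'
from h import *; import pickle
t=pickle.load(open("top0.pkl","rb")); s=pickle.load(open("side0.pkl","rb"))
print(dish(t,(400,210,475,285)),dish(s,(330,125,395,180)))
for c,box,n in((t,(330,112,390,165),"t"),(s,(240,165,300,205),"s")):
    g=cv2.cvtColor(c["frame"],cv2.COLOR_RGB2GRAY); b=blob(g<98,box,13 if n=="t" else 9)
    q=cv2.boxPoints(cv2.minAreaRect(b)) if n=="t" else cv2.approxPolyDP(b,4,True)[:,0]
    print("foot",n,q.tolist()); W=np.array([onz(c,p,.012)[:2] for p in q]); print(W.round(3).tolist(),W.mean(0))
# hex top side
for c,box,z in((t,(214,203,231,238),.112),(s,(312,262,345,275),.112)):
    g=c["frame"].min(2); b=blob(g>145,box); q=cv2.boxPoints(cv2.minAreaRect(b))
    print("tile",q.round(1).tolist()); W=np.array([onz(c,p,z)[:2] for p in q]); print(W.round(4).tolist(),W.mean(0), cv2.contourArea(b))
E
```

```text
(((0.4528825879096985, -0.32952240109443665), 0.060419902205467224), (414, 224, 44, 44)) (((0.4566619098186493, -0.3228013813495636), 0.06793932616710663), (344, 139, 31, 26))
foot t [[340.0, 112.0], [378.0, 112.0], [378.0, 164.0], [340.0, 164.0]]
[[0.842, -0.073], [0.841, -0.183], [0.687, -0.179], [0.687, -0.071]] [ 0.76404037 -0.12630041]
foot s [[251, 195], [266, 198], [298, 192], [298, 182], [257, 172]]
[[0.817, -0.069], [0.762, -0.062], [0.656, -0.104], [0.663, -0.15], [0.819, -0.179]] [ 0.74339547 -0.11263411]
tile [[217.10000610351562, 211.39999389648438], [220.1999969482422, 210.8000030517578], [224.3000030517578, 231.5], [221.1999969482422, 232.1999969482422]]
[[0.5399, 0.2602], [0.5415, 0.2521], [0.4866, 0.2401], [0.485, 0.2482]] [0.51324996 0.25011999] 45.0
tile [[317.8999938964844, 269.1000061035156], [337.0, 267.6000061035156], [337.1000061035156, 269.70001220703125], [318.1000061035156, 271.1000061035156]]
[[0.542, 0.2534], [0.4888, 0.2418], [0.4877, 0.2484], [0.5408, 0.2599]] [0.51481039 0.25089814] 22.5
```

```bash
python3 - <<'E'
from h import *; import pickle
t=pickle.load(open("top0.pkl","rb"))
g=cv2.cvtColor(t["frame"],cv2.COLOR_RGB2GRAY).astype(float)
def cross(row,rng):
    for a,b in zip(rng[:-1],rng[1:]):
        u,v=g[row,a],g[row,b]
        if (u-97)*(v-97)<=0: return a+(b-a)*(u-97)/(u-v)
for nm,rng in(("L",range(333,350)),("R",range(387,372,-1))):
    P=[(cross(y,rng),y) for y in range(124,154) ]; P=[p for p in P if p[0]]
    W=np.array([onz(t,p,.012)[:2] for p in P]); k=np.polyfit(W[:,0],W[:,1],1)
    for _ in range(3):
        e=abs(np.polyval(k,W[:,0])-W[:,1]); W=W[e<.003]; k=np.polyfit(W[:,0],W[:,1],1)
    print(nm,len(W),"yaw",np.degrees(np.arctan(k[0])),"y at .77",np.polyval(k,.77))
go((.45,.12,.28),down(-155)); 
E
```

```text
L 30 yaw -4.061959153300677 y at .77 -0.07173244516481964
R 30 yaw -3.902885697359721 y at .77 -0.18317088165740086
shift [370.7 342.5  12. ] turn [ 0.002 -0.001  0.744] deg 42.7 tcp [0.2373 0.5778 0.2913] t 0.1
```

```bash
python3 -m pendant '[[[185,171,6],[0,0,0.37]],[[371,342,12],[0,0,0.744]],[[371,342,12],[0,0,0.744]],[[371,342,12],[0,0,0.744]],[[371,342,12],[0,0,0.744]],[[371,342,12],[0,0,0.744]],[[371,342,12],[0,0,0.744]],[[371,342,12],[0,0,0.744]],[[371,342,12],[0,0,0.744]],[[371,342,12],[0,0,0.744]]]' 0.35
python3 -c "
from h import *
go((.453,-.3295,.25),down(160)); print(r.sense()['joints'])"
```

```text
time_s: 1.1
tcp_pos: [0.4489, 0.123, 0.2803]
ee_rot: [[0.424, -0.906, 0.0], [-0.906, -0.424, 0.0], [-0.0, -0.0, -1.0]]
wrist_force: [0.6, 0.2, 0.5]
gripper_width: 0.355
gripper_force: 0.0
shift [411.7 188.   30.3] turn [-0.     0.     0.787] deg 45.1 tcp [0.4489 0.123  0.2803] t 1.1
[ 3.54063972e+01  6.92500055e+00 -2.20431912e+01 -5.93506003e-03
 -6.10260226e+01 -1.03380198e+01]
```

```bash
python3 -m pendant '[[[412,188,30],[0,0,0.787]],[[412,188,30],[0,0,0.787]],[[412,188,30],[0,0,0.787]],[[412,188,30],[0,0,0.787]],[[412,188,30],[0,0,0.787]],[[412,188,30],[0,0,0.787]],[[412,188,30],[0,0,0.787]],[[412,188,30],[0,0,0.787]],[[412,188,30],[0,0,0.787]],[[412,188,30],[0,0,0.787]]]'
python3 - <<'E'
from h import *
c=cap("wrist"); save(c,"w1")
go((.453,-.3295,.085),down(160))
f=c["frame"].astype(int); cn=blob((f[:,:,0]-f[:,:,2]>40),(0,0,640,400))
P=np.array([onz(c,p[0],.024)[:2] for p in cv2.convexHull(cn)],np.float32); print(cv2.minEnclosingCircle(P),cv2.boundingRect(cn))
E
```

```text
time_s: 2.1
tcp_pos: [0.4519, -0.3322, 0.2488]
ee_rot: [[-0.349, -0.937, -0.002], [-0.937, 0.349, 0.0], [0.001, 0.002, -1.0]]
wrist_force: [0.1, 0.8, 0.1]
gripper_width: 0.349
gripper_force: 0.0
shift [ -1.4  -1.1 163.9] turn [ 0.002 -0.    -0.006] deg 0.4 tcp [ 0.4519 -0.3305  0.2489] t 2.15
((0.452547550201416, -0.32796311378479004), 0.06022337079048157) (260, 116, 127, 124)
```

View pics/w1.png

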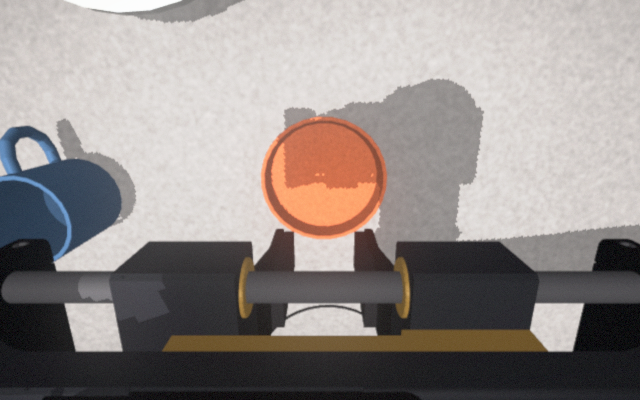

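The wrist picture shows the dish at (324,177), clear of the fingers. Its measured centre of (0.4525, -0.328) agrees with the top view. Lowering into the dish.

```bash
python3 -m pendant '[[[0,0,45],[0,0,0]],[[0,0,90],[0,0,0]],[[0,0,130],[0,0,0]],[[0,0,150],[0,0,0]],[[0,0,160],[0,0,0]],[[0,0,167],[0,0,0]],[[0,0,167],[0,0,0]]]'
python3 -c "
from h import *
u=np.array([.5295-.4525,-.1107+.329]);print(np.linalg.norm(u),np.degrees(np.arctan2(u[1],u[0])))
go((.5295,-.1107,.082),down(160))"
```

```text
time_s: 2.85
tcp_pos: [0.453, -0.3273, 0.0835]
ee_rot: [[-0.342, -0.94, 0.0], [-0.94, 0.342, -0.0], [-0.0, -0.0, -1.0]]
wrist_force: [0.1, 0.1, 0.2]
gripper_width: 0.348
gripper_force: 0.0
0.23148194314028037 70.57094900232129
shift [-229.7    2.3    1.5] turn [-0.  0. -0.] deg 0.0 tcp [ 0.453  -0.3273  0.0835] t 2.85
```

```bash
python3 -m pendant '[[[-15,0,1],[0,0,0]],[[-25,0,1],[0,0,0]],[[-33,0,1],[0,0,0]],[[-43,0,1],[0,0,0]],[[-54,0,1],[0,0,0]],[[-66,0,1],[0,0,0]],[[-79,0,1],[0,0,0]],[[-92,0,1],[0,0,0]],[[-105,0,1],[0,0,0]],[[-118,0,1],[0,0,0]]]'
python3 -m pendant '[[[-12,0,0],[0,0,0]],[[-24,0,0],[0,0,0]],[[-36,0,0],[0,0,0]],[[-48,0,0],[0,0,0]],[[-60,0,0],[0,0,0]],[[-72,0,0],[0,0,0]],[[-84,0,0],[0,0,0]],[[-96,0,0],[0,0,0]],[[-106,0,0],[0,0,0]],[[-114,0,0],[0,0,0]]]'
python3 -m pendant '[[[-5,0,0],[0,0,0]],[[-8,0,0],[0,0,0]],[[-10,0,0],[0,0,0]],[[-10,0,0],[0,0,0]],[[-10,0,0],[0,0,0]]]'
python3 - <<'E'
from h import *
c=cap("top"); save(c,"t2",(280,90,440,300,2.8)); 
try: print(dish(c,(300,180,475,285)))
except Exception as e: print(e)
s=cap("side"); print(dish(s,(295,160,395,225)))
E
```

```text
time_s: 3.85
tcp_pos: [0.4936, -0.2161, 0.0827]
ee_rot: [[-0.343, -0.939, 0.0], [-0.939, 0.343, -0.0], [0.0, -0.0, -1.0]]
wrist_force: [-1.4, -4.3, 5.8]
gripper_width: 0.349
gripper_force: 2.9
time_s: 4.85
tcp_pos: [0.532, -0.109, 0.0825]
ee_rot: [[-0.342, -0.94, -0.002], [-0.94, 0.342, -0.0], [0.001, 0.001, -1.0]]
wrist_force: [-2.9, -5.3, 6.1]
gripper_width: 0.353
gripper_force: 3.3
time_s: 5.35
tcp_pos: [0.5352, -0.0999, 0.0824]
ee_rot: [[-0.343, -0.939, -0.001], [-0.939, 0.343, -0.0], [0.001, 0.001, -1.0]]
wrist_force: [-1.9, -4.1, 5.7]
gripper_width: 0.35
gripper_force: 2.7
(((0.5107203722000122, -0.15372025966644287), 0.055553387850522995), (359, 208, 28, 35))
(((0.5287957787513733, -0.10786065459251404), 0.05458569899201393), (320, 187, 29, 16))
```

View pics/t2.png

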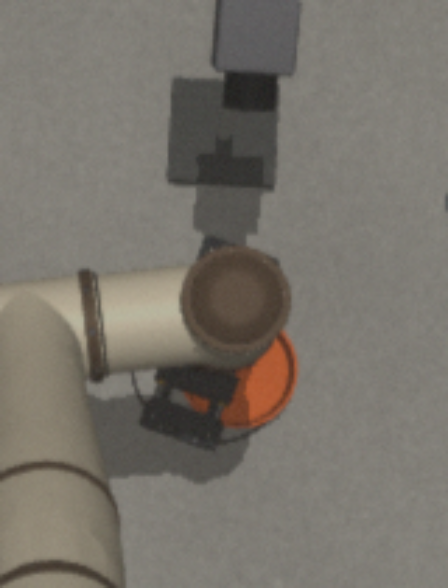

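```bash
cat >> h.py <<'E'
def rim(c,box,guess):
    f=c["frame"].astype(int); cn=blob(f[:,:,0]-f[:,:,2]>40,box)[:,0]
    W=np.array([onz(c,p,.024)[:2] for p in cn]); 
    from scipy.optimize import least_squares
    k=abs(np.hypot(*(W-guess).T)-.06)<.012
    o=least_squares(lambda q:np.hypot(*(W[k]-q).T)-.06,guess,loss="soft_l1",f_scale=.001); return o.x,k.sum(),np.sqrt(np.mean(o.fun**2))
E
python3 - <<'E'
from h import *
c=cap("top");print(rim(c,(300,180,475,285),np.array([.524,-.130])))
print(dish(c,(300,180,475,285)))
E
```

```text
(array([ 0.52232223, -0.13465133]), np.int64(57), np.float64(0.00310910831342744))
(((0.5107203722000122, -0.15372025966644287), 0.055553387850522995), (359, 208, 28, 35))
```

```bash
python3 -m pendant '[[[-8,0,0],[0,0,0]],[[-16,0,0],[0,0,0]],[[-22,0,0],[0,0,0]],[[-25,0,0],[0,0,0]],[[-25,0,0],[0,0,0]],[[-20,0,0],[0,0,0]],[[-13,0,0],[0,0,0]],[[-10,0,-5],[0,0,0]]]'
python3 -m pendant '[[[0,0,-40],[0,0,0]],[[0,0,-80],[0,0,0]],[[0,0,-130],[0,0,0]],[[-20,0,-180],[0,0,0]],[[-60,0,-200],[0,0,0]],[[-110,0,-200],[0,0,0]],[[-160,0,-200],[0,0,0]],[[-200,0,-200],[0,0,0]],[[-200,0,-200],[0,0,0]]]'
python3 - <<'E'
from h import *
c=cap("top"); print(rim(c,(300,180,475,285),np.array([.53,-.11])), dish(c,(300,180,475,285)))
s=cap("side"); print(dish(s,(295,160,395,225)))
n=-77.6
go((.5145,.2505,.26),down(n+180)); print(r.sense()["joints"])
E
```

```text
time_s: 6.3
tcp_pos: [0.5381, -0.0912, 0.0864]
ee_rot: [[-0.344, -0.939, -0.003], [-0.939, 0.344, 0.0], [0.001, 0.003, -1.0]]
wrist_force: [-0.5, -0.5, -0.2]
gripper_width: 0.353
gripper_force: 0.0
time_s: 7.2
tcp_pos: [0.6088, 0.1009, 0.2866]
ee_rot: [[-0.339, -0.941, 0.0], [-0.941, 0.339, 0.001], [-0.001, -0.0, -1.0]]
wrist_force: [0.5, 0.1, -0.1]
gripper_width: 0.346
gripper_force: 0.0
(array([ 0.53005763, -0.11188266]), np.int64(119), np.float64(0.0012629211442226934)) (((0.530160129070282, -0.11182844638824463), 0.060315974056720734), (335, 197, 43, 43))
(((0.5176740884780884, -0.09627842903137207), 0.06105031445622444), (325, 185, 26, 23))
shift [-112.   139.6   26.9] turn [ 1.000e-03 -1.000e-03  1.006e+00] deg 57.6 tcp [0.6074 0.0975 0.2868] t 7.3
[ 2.41628620e+01  2.13342111e+01 -1.42906437e+00 -2.76929490e-02
 -6.73097654e+01 -4.41393746e+01]
```

The dish now stands at (0.530, -0.112), within 2 mm of the circle centre. Next I'll go above the hextile.

```bash
python3 -m pendant '[[[-40,50,10],[0,0,0.15]],[[-80,100,27],[0,0,0.3]],[[-112,140,27],[0,0,0.45]],[[-112,140,27],[0,0,0.6]],[[-112,140,27],[0,0,0.75]],[[-112,140,27],[0,0,0.9]],[[-112,140,27],[0,0,1.006]],[[-112,140,27],[0,0,1.006]],[[-112,140,27],[0,0,1.006]]]' 0.4
python3 - <<'E'
from h import *
c=cap("wrist"); save(c,"w3"); import pickle; pickle.dump(c,open("w3.pkl","wb"))
for d in(-.029,.029):
    a=np.radians(12.4); print(proj(c,(.5145+d*np.cos(a),.2505+d*np.sin(a),.112)))
go((.5145,.2505,.154),down(102.4))
s=cap("side"); print(dish(s,(295,160,395,225)))
E
```

```text
time_s: 8.2
tcp_pos: [0.5146, 0.2489, 0.2606]
ee_rot: [[-0.977, -0.215, -0.0], [-0.215, 0.977, 0.0], [-0.0, 0.0, -1.0]]
wrist_force: [0.2, 0.4, -1.4]
gripper_width: 0.4
gripper_force: 0.0
[324.84031301 162.97226832]
[324.85048819 238.79895464]
shift [ -0.2   1.4 106.5] turn [ 0.  0. -0.] deg 0.0 tcp [0.5147 0.2491 0.2605] t 8.25Traceback (most recent call last):
  File "<stdin>", line 6, in <module>
  File "h.py", line 23, in dish
    f=c["frame"].astype(int); cn=blob(f[:,:,0]-f[:,:,2]>40,box)
                                 ~~~~^^^^^^^^^^^^^^^^^^^^^^^^^^
  File "h.py", line 21, in blob
    return max(cv2.findContours(z,0,1)[0],key=cv2.contourArea)
ValueError: max() iterable argument is empty
```

View pics/w3.png

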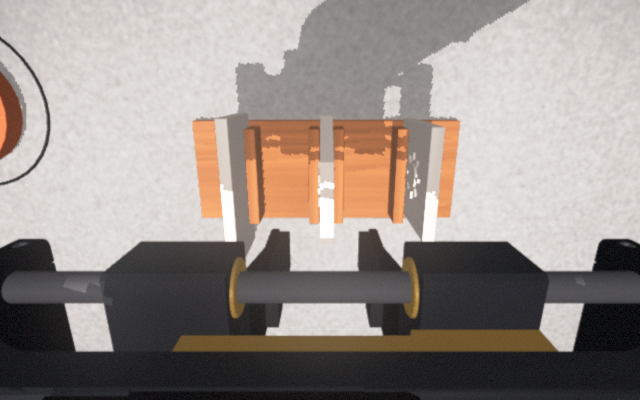

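The wrist picture shows the hextile's top edge as a stripe at about columns 320–333, ending at row 238. That matches the prediction along its length and sits about 1 mm to the right of it. I'm shifting by that and descending to grasp.

```bash
python3 -m pendant '[[[0,2.5,40],[0,0,0]],[[0,2.5,70],[0,0,0]],[[0,2.5,90],[0,0,0]],[[0,2.5,100],[0,0,0]],[[0,2.5,106.5],[0,0,0]],[[0,2.5,106.5],[0,0,0]],[[0,2.5,106.5],[0,0,0]]]' 0.4
python3 -m pendant '[[[0,0,0],[0,0,0]],[[0,0,0],[0,0,0]],[[0,0,0],[0,0,0]],[[0,0,0],[0,0,0]],[[0,0,0],[0,0,0]],[[0,0,0],[0,0,0]],[[0,0,0],[0,0,0]],[[0,0,0],[0,0,0]]]' 0
python3 -c "
from h import *
s=r.sense();print(s['moment'],s['wrist_force'],s['tcp_pos'],s['gripper_width'],s['gripper_force'])"
```

```text
time_s: 9.0
tcp_pos: [0.5146, 0.2528, 0.1548]
ee_rot: [[-0.977, -0.214, 0.002], [-0.214, 0.977, 0.001], [-0.002, 0.001, -1.0]]
wrist_force: [0.1, 0.3, -0.3]
gripper_width: 0.397
gripper_force: 0.0
time_s: 9.8
tcp_pos: [0.5142, 0.2525, 0.1541]
ee_rot: [[-0.977, -0.213, 0.0], [-0.213, 0.977, -0.0], [-0.0, -0.0, -1.0]]
wrist_force: [0.6, -0.3, 2.8]
gripper_width: 0.114
gripper_force: 29.9
[-0.2799867  -0.12270458  0.0731946 ] [ 0.58870183 -0.30702101  2.80025323] [0.51416812 0.25245494 0.15412542] 0.11373134732218963 29.870286713339738
```

```bash
python3 -m pendant '[[[0,0,-10],[0,0,0]],[[0,0,-25],[0,0,0]],[[0,0,-45],[0,0,0]],[[0,0,-70],[0,0,0]],[[0,0,-95],[0,0,0]],[[0,0,-120],[0,0,0]],[[0,0,-140],[0,0,0]],[[0,0,-150],[0,0,0]],[[0,0,-150],[0,0,0]]]' 
cat >> h.py <<'E'
def goal(F=(.5295,-.1107,.2),yaw=-4.,off=.092):
    R=Ro.from_euler("ZY",[yaw,-np.degrees(.4)],degrees=True).as_matrix()  # tile axes
    return np.array(F)+off*R[:,2], np.c_[-R[:,1],-R[:,0],-R[:,2]], R
E
python3 - <<'E'
from h import *
p,T,R=goal(); print(R.round(3),p,np.linalg.det(T))
go((.44,.10,.33),T)
go(p,T)
s=r.sense();print(s['joints'],s['gripper_width'])
E
```

```text
time_s: 10.7
tcp_pos: [0.5143, 0.2528, 0.3052]
ee_rot: [[-0.977, -0.213, 0.002], [-0.213, 0.977, 0.002], [-0.002, 0.002, -1.0]]
wrist_force: [-0.1, 1.4, -2.5]
gripper_width: 0.111
gripper_force: 29.9
[[ 0.919  0.07  -0.388]
 [-0.064  0.998  0.027]
 [ 0.389  0.     0.921]] [ 0.49376078 -0.10820087  0.28473761] 1.0000000000000002
shift [ 105.  -133.4  -25.3] turn [ 0.343 -0.254 -1.269] deg 76.7 tcp [0.5143 0.2528 0.3052] t 10.7
shift [  97.  -348.3   19.6] turn [ 0.343 -0.254 -1.269] deg 76.7 tcp [0.5143 0.2528 0.3052] t 10.7
[ 4.23622269e+01  1.64088944e+01 -5.96139384e+00 -1.14867233e-02
 -6.74658749e+01 -1.20053919e+02] 0.11092576664855856
```

```bash
python3 -m pendant '[[[12,-15,-5],[0.034,-0.025,-0.127]],[[25,-30,-10],[0.069,-0.051,-0.254]],[[37,-45,-15],[0.103,-0.076,-0.381]],[[50,-60,-20],[0.137,-0.102,-0.508]],[[62,-75,-25],[0.172,-0.127,-0.635]],[[75,-90,-25],[0.206,-0.152,-0.761]],[[85,-105,-25],[0.24,-0.178,-0.888]],[[95,-120,-25],[0.274,-0.203,-1.015]],[[102,-130,-25],[0.309,-0.229,-1.142]],[[105,-133,-25],[0.343,-0.254,-1.269]]]' 
python3 - <<'E'
from h import *
p,T,R=goal(); go(p,T); s=r.sense();print(s['joints'],s['gripper_width'],s['moment'])
E
```

```text
time_s: 11.7
tcp_pos: [0.4383, 0.0986, 0.3269]
ee_rot: [[-0.065, -0.921, 0.385], [-0.998, 0.058, -0.03], [0.006, -0.386, -0.923]]
wrist_force: [0.3, -0.6, -2.8]
gripper_width: 0.109
gripper_force: 29.9
shift [202.5 -46.8  66.5] turn [ 0.004 -0.003  0.006] deg 0.5 tcp [0.4383 0.0986 0.3269] t 11.7
[ 40.70893405  -5.67786578 -38.91832037  23.75151812 -42.85830018
 -59.96512642] 0.10949852500901325 [0.15339892 0.98423314 0.00501994]
```

```bash
python3 -m pendant '[[[15,-4,5],[0,0,0]],[[40,-10,14],[0,0,0]],[[65,-15,22],[0,0,0]],[[90,-21,30],[0,0,0]],[[115,-27,38],[0,0,0]],[[140,-33,46],[0,0,0]],[[165,-39,54],[0,0,0]],[[185,-43,61],[0,0,0]],[[198,-46,66],[0,0,0]],[[202,-47,66],[0,0,0]]]' 
python3 -m pendant '[[[0,0,0],[0,0,0]],[[0,0,0],[0,0,0]],[[0,0,0],[0,0,0]],[[0,0,0],[0,0,0]]]' 
python3 - <<'E'
from h import *
p,T,R=goal(); go(p,T)
import pickle
for n in("top","side","wrist"):
    c=cap(n); pickle.dump(c,open(n+"5.pkl","wb")); print(n,proj(c,(.5295,-.1107,.2)))
    if n=="side": s=c
    if n=="top": t=c
    if n=="wrist": w=c
a=cv2.resize(s["frame"][80:230,240:400],(640,600)); cv2.imwrite("pics/s5.png",a[:,:,::-1])
cv2.imwrite("pics/w5.png",w["frame"][:,:,::-1])
print(r.sense()["joints"])
E
```

```text
time_s: 12.7
tcp_pos: [0.4936, -0.1075, 0.2843]
ee_rot: [[-0.072, -0.921, 0.382], [-0.997, 0.066, -0.03], [0.003, -0.383, -0.924]]
wrist_force: [-0.7, 0.7, -2.0]
gripper_width: 0.112
gripper_force: 29.9
time_s: 13.1
tcp_pos: [0.4944, -0.1057, 0.2869]
ee_rot: [[-0.068, -0.92, 0.387], [-0.998, 0.062, -0.029], [0.002, -0.388, -0.922]]
wrist_force: [-0.0, -0.6, -1.2]
gripper_width: 0.11
gripper_force: 29.9
shift [2.5 1.3 1.8] turn [ 0.002 -0.002  0.002] deg 0.2 tcp [ 0.4944 -0.1057  0.2869] t 13.1
top [361.31203779 209.91689063]
side [335.78238682 156.62698215]
wrist [325.52832333 225.66500129]
[  8.54195349   2.32380018 -32.44566163   9.0219536  -33.23744185
 -19.04571078]
```

View pics/s5.png

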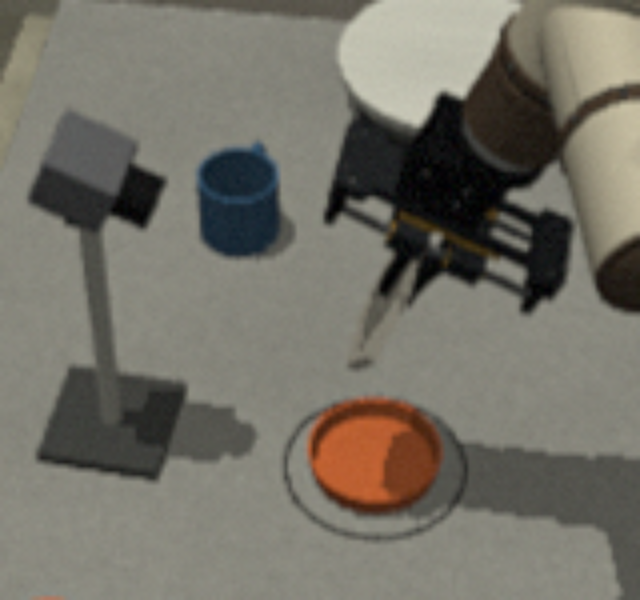

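View pics/w5.png

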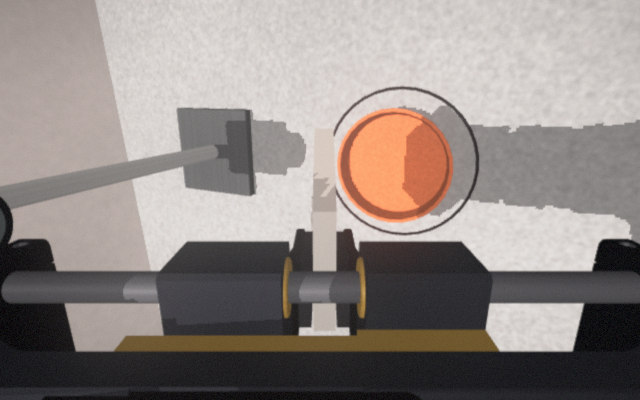

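The side picture shows the dish wholly inside the circle, at (375,465) in the crop, and the tile held leaning with its lower edge at (360,362). In the wrist picture the tile is edge-on at columns 313–337. I'll average the noisy pose readings and compare the tile's corners with where they should be.

```bash
python3 - <<'E'
from h import *; import pickle
P=[];Q=[]
for i in range(12):
    cap("wrist"); s=r.sense(); P.append(s["tcp_pos"]);Q.append(s["ee_rot"])
P=np.array(P); m=P.mean(0); Rm=Ro.from_matrix(Q).mean().as_matrix(); p,T,R=goal()
print("std",P.std(0),"shift",Rm.T@(p-m)*1000,"turn",Ro.from_matrix(Rm.T@T).as_rotvec())
C=m+Rm@[0,0,.092]; X,Y,Z=-Rm[:,1],-Rm[:,0],-Rm[:,2]
for n in("side","top","wrist"):
    c=pickle.load(open(n+"5.pkl","rb"))
    print(n,[proj(c,C+Y*a+Z*b+X*d).round(1).tolist() for a,b,d in((.0289,-.05,.005),(.0289,-.05,-.005),(.0577,0,.005),(.0577,0,-.005),(-.0577,0,.005),(-.0577,0,-.005),(-.0289,-.05,.005),(.0289,.05,0))])
s=pickle.load(open("side5.pkl","rb"))["frame"]; print(s[140:176,330].mean(1).astype(int)); print(s[168,320:342].astype(int).tolist())
c=pickle.load(open("wrist5.pkl","rb"))["frame"]; print(c[118:136,323].mean(1).astype(int));print(c[145,306:345].mean(1).astype(int));print(c[200,306:345].mean(1).astype(int))
c=pickle.load(open("side5.pkl","rb")); cv2.imwrite("pics/s6.png",cv2.resize(c["frame"][130:180,305:365],None,fx=10,fy=10,interpolation=cv2.INTER_CUBIC)[:,:,::-1])
E
```

```text
std [1.41833656e-05 1.02311229e-04 4.93418957e-05] shift [2.05350229 1.39150571 1.62749526] turn [ 0.00167484 -0.00198088  0.00134865]
side [[326.2, 171.3], [329.0, 172.6], [331.1, 169.0], [333.9, 170.3], [337.1, 143.6], [339.8, 144.8], [329.3, 158.7], [340.8, 153.6]]
top [[348.1, 201.8], [347.9, 205.6], [337.2, 206.1], [336.9, 210.1], [384.5, 209.0], [384.1, 213.0], [370.9, 203.2], [349.7, 214.3]]
wrist [[316.6, 240.4], [330.3, 240.4], [315.4, 316.4], [331.5, 316.4], [313.8, 127.7], [332.8, 127.7], [316.1, 162.9], [323.4, 330.3]]
[133 135 133 131 132 131 130 129 128 131 130 128 130 132 133 132 127 126
 121 114 112 117 110 110 111 102  93 102 120 104  77  78 113 128 129 129]
[[132, 132, 122], [132, 132, 122], [133, 132, 122], [133, 131, 122], [131, 129, 120], [132, 129, 122], [135, 133, 121], [128, 127, 114], [128, 124, 113], [130, 126, 113], [128, 124, 110], [125, 121, 109], [123, 122, 107], [128, 124, 112], [128, 125, 111], [131, 130, 120], [134, 133, 125], [137, 138, 128], [135, 134, 124], [136, 135, 125], [133, 131, 121], [133, 133, 123]]
[218 216 217 214 212 212 213 215 217 222 216 204 202 202 206 204 206 204]
[197 213 218 216 217 215 216 216 208 203 203 203 204 203 204 202 204 203
 203 204 203 205 203 204 199 205 203 207 219 222 220 218 217 216 206 190
 176 162 124]
[218 215 218 218 219 206 186 171 166 166 168 166 167 168 163 166 165 168
 165 168 167 165 166 166 165 166 167 164 167 170 209 220 219 186 138 102
 122 182 210]
```

View pics/s6.png

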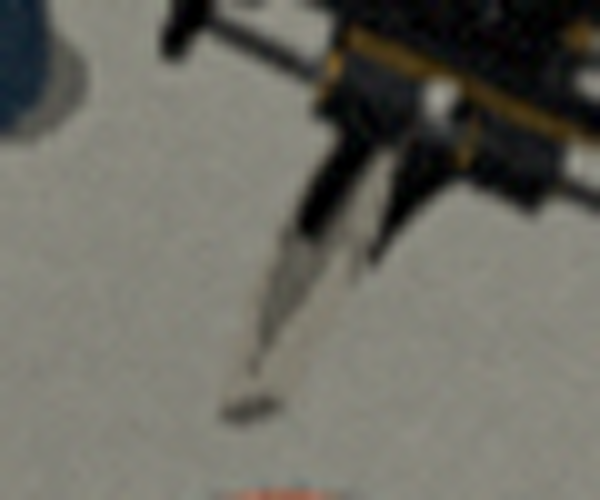

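The observed corners agree with the predictions: the side view's lower corner is near (327,171), and the wrist view's far vertex is at row 128 and columns 314–333. So the tile has not slipped. Only a 2 mm correction is left.

```bash
python3 -m pendant '[[[1,0.7,0.8],[0.001,-0.001,0.001]],[[2,1.4,1.6],[0.002,-0.002,0.001]],[[2,1.4,1.6],[0.002,-0.002,0.001]],[[2,1.4,1.6],[0.002,-0.002,0.001]],[[2,1.4,1.6],[0.002,-0.002,0.001]],[[2,1.4,1.6],[0.002,-0.002,0.001]],[[2,1.4,1.6],[0.002,-0.002,0.001]],[[2,1.4,1.6],[0.002,-0.002,0.001]]]' 
python3 - <<'E'
from h import *
P=[];Q=[]
for i in range(10):
    c=cap("top"); s=r.sense(); P.append(s["tcp_pos"]);Q.append(s["ee_rot"])
m=np.mean(P,0); Rm=Ro.from_matrix(Q).mean().as_matrix(); p,T,R=goal()
print("shift",Rm.T@(p-m)*1000,"turn",Ro.from_matrix(Rm.T@T).as_rotvec(),s["gripper_force"],np.abs(s["joint_velocities"]).max())
s=cap("side"); print(dish(s,(295,160,395,225)))
E
```

```text
time_s: 14.65
tcp_pos: [0.4938, -0.1082, 0.2847]
ee_rot: [[-0.07, -0.919, 0.389], [-0.998, 0.064, -0.027], [0.0, -0.39, -0.921]]
wrist_force: [0.7, 0.4, -1.5]
gripper_width: 0.113
gripper_force: 29.9
shift [ 0.00987132 -0.00432131 -0.00457721] turn [-2.75713813e-04 -3.11872228e-05  3.09316815e-04] 29.917693751631305 0.05071678180107879
(((0.532598614692688, -0.10639398545026779), 0.06545742601156235), (317, 179, 34, 29))
```

```bash
python3 -c "
from station import r
print(r.finish_job())"
```

```text
the job is handed in; nothing more can be done
None
```

I handed the job in with the dish inside the drawn circle (about 1 mm off centre) and the hexagonal tile held still at the focus point, relief face square to the lens; no verdict was returned.

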